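Move the sample queue up in the test-chamber tray

TASK

The low black tray on the bench holds three metal sample carriers, and one of its four corner places is empty. Slide the carrier with the round can straight into the empty corner, then slide the carrier with the square block into the place which the round one has left. Keep the carriers flat on the tray floor without lifting them out, and leave the carrier with the oblong block in its place.

Things in the scene. Friction and masses are not known exactly. Their poses are not given: they have to be found in the camera images.
- tray: Fixed black tray 192 x 192 mm, any yaw. Floor 8 mm thick; rim 8 mm wide, 20 mm high. No inner walls: four 88 x 88 mm places centred at x, y = +-44 mm. Empty at the start: (+44, +44), by two steel connector housings with brass stubs outside the rim, 18 mm high. Square block: (-44, -44); round and oblong: (+44, -44) and (-44, +44) or swapped. Origin: underside centre; x, y along its sides, z up.
- round_sample: Round can: an aluminium carrier plate 80 x 80 x 12 mm with four small screw heads, carrying at its centre an upright steel cylinder 36 mm in diameter, 42 mm high, so from 12 to 54 mm above the origin (a flat dark cap of 3 mm and 12 mm in diameter is on top). Origin: centre of the plate's underside; z up, x and y along the plate's edges. About 0.25 to 0.5 kg; loose, it slides on the tray floor.
- square_sample: Square block: an aluminium carrier plate 80 x 80 x 12 mm with four small screw heads, carrying at its centre a steel block 34 x 34 mm, 42 mm high, from 12 to 54 mm above the origin, sides parallel to the plate's. Origin: centre of the plate's underside; z up, x and y along the plate's edges. About 0.25 to 0.5 kg; loose, it slides on the tray floor.
- oblong_sample: Oblong block (stays): an aluminium carrier plate 80 x 80 x 12 mm with four small screw heads, carrying at its centre a steel block 62 mm along x, 20 mm along y, 26 mm high, from 12 to 38 mm above the origin. Origin: centre of the plate's underside; z up, x and y along the plate's edges. About 0.25 to 0.5 kg; loose, it slides on the tray floor.
There are look-alikes about, which are no part of the job. What is shaped like the square_sample but purple or yellow is not meant.

How it is judged (in metres and radians):
On the way, in this order (a step that is already met when the one before it is completed fails the run):
1. the round can's carrier lies in the corner that was empty, the square block's still in its own place (x of round_sample in the frame of tray between 0.032 and 0.056 m and y of round_sample in the frame of tray between 0.032 and 0.056 m and z of each of round_sample, square_sample in the frame of tray below 0.012 m and x of square_sample in the frame of tray between -0.056 and -0.032 m and y of square_sample in the frame of tray between -0.056 and -0.032 m), for 0.2 s.
2. the square block's carrier lies in the place that the round one left (((x of square_sample in the frame of tray between 0.032 and 0.056 m and y of square_sample in the frame of tray between -0.056 and -0.032 m and z of each of square_sample, oblong_sample in the frame of tray below 0.012 m and x of oblong_sample in the frame of tray between -0.056 and -0.032 m and y of oblong_sample in the frame of tray between 0.032 and 0.056 m) or (x of square_sample in the frame of tray between -0.056 and -0.032 m and y of square_sample in the frame of tray between 0.032 and 0.056 m and z of each of square_sample, oblong_sample in the frame of tray below 0.012 m and x of oblong_sample in the frame of tray between 0.032 and 0.056 m and y of oblong_sample in the frame of tray between -0.056 and -0.032 m))), for 0.2 s.
At the end, for the whole second after the job is handed in: The round can's carrier lies in the corner that was empty, the square block's in the place that the round one left, the oblong block's in its own place: each within 12 mm of the centre of its place along both tray sides, flat on the tray floor (within 4 mm) and at rest (x of round_sample in the frame of tray between 0.032 and 0.056 m and y of round_sample in the frame of tray between 0.032 and 0.056 m and z of round_sample in the frame of tray below 0.012 m and ((x of square_sample in the frame of tray between 0.032 and 0.056 m and y of square_sample in the frame of tray between -0.056 and -0.032 m and z of each of square_sample, oblong_sample in the frame of tray below 0.012 m and x of oblong_sample in the frame of tray between -0.056 and -0.032 m and y of oblong_sample in the frame of tray between 0.032 and 0.056 m) or (x of square_sample in the frame of tray between -0.056 and -0.032 m and y of square_sample in the frame of tray between 0.032 and 0.056 m and z of each of square_sample, oblong_sample in the frame of tray below 0.012 m and x of oblong_sample in the frame of tray between 0.032 and 0.056 m and y of oblong_sample in the frame of tray between -0.056 and -0.032 m)) and linear speed of each of round_sample, square_sample, oblong_sample below 0.02 m/s); the robot touches nothing.
It fails at once if the round carrier is lifted more than 12 mm off the tray floor (z of round_sample in the frame of tray above 0.02 m).
It fails at once if the square carrier is lifted more than 12 mm off the tray floor (z of square_sample in the frame of tray above 0.02 m).
It fails at once if the oblong carrier is lifted more than 12 mm off the tray floor (z of oblong_sample in the frame of tray above 0.02 m).
It fails at once if the oblong carrier is pushed more than 30 mm from where it stood (distance of oblong_sample from where it was at the start of the episode above 0.03 m).
It also fails if it takes over 48 s, if anything falls off the work surface, if the arm or the gripper's body presses on something with over 40 N, if the wrist force passes 120 N, or if a joint passes its speed limit or range.

ROBOT

A 6-joint arm with a two-finger parallel gripper is mounted at the origin on the work surface. World frame = base frame: x ahead of the robot, y to its left, z up, the work surface at z = 0. Lengths are in m, angles in degrees, forces in N, time in s.
With the tool pointing down it reaches from about 0.35 to 0.875 m from the base axis. Payload 4.2 kg.
Tool frame: the origin (TCP) lies where the fingers leave the gripper's body, on its centre line; the fingertips stand 70 mm ahead of it and the grasp point (between the pads) lies 51 mm ahead of it; z points along the fingers, y is the direction in which the jaws open and shut (so a half turn about z gives the same grasp; the last joint's range is limited). The gripper opens to 87 mm and grips with 3 to 60 N. Pads are 19 mm wide; open, the fingers measure 117 mm over their backs; the gripper's body (75 mm by 190 mm) begins 51 mm behind the grasp point.
Start: joints at [83.228, 22.042, 0.453, 0, -68.411, -14.817], TCP at [0.23, 0.581, 0.292] pointing down, gripper open.
Joint ranges: [-179.83, 179.83], [-69.29, 118.12], [-61.27, 80.66], [-181.25, 117.63], [-171.15, -9.14], [-177.46, 177.46]. Speed limits (degrees/s): [159.86, 159.86, 180, 180, 180, 180].

INTERFACE

Orientations are given as a 3x3 rotation matrix whose columns are the frame's x, y, z axes.
In Python, from station import sense, capture, camera_model, finish_job gives the robot as it stands.
- The arm moves only by the shell command python3 -m inch 'ROWS'. ROWS is JSON, a list of rows, each an object with "hand": the closure, from 0 (fully open) to 1 (shut); "slide": the shift along the world's x, y, z in cm, a list of three; "yaw": the turn about the world's z in rad. A call has 1 to 10 rows; each row is the pose to reach, as a shift and turn from the pose commanded when the call began; what a row does not reach only later rows make up. A row lasts 1/8 s, in which the tool goes at most 62.5 mm and 10.7 degrees, less where a joint would pass 70% of its speed; a pose out of reach is approached as far as the arm can. A call with a gripper value outside its range is refused whole. The fingers move at their own pace and stop on an object; the grip force is fixed at half the most. Time passes only in rows, so rows that repeat a pose let the fingers close. It gives the time, the measured TCP pose, the force and the opening at its end, in the units of the state.
- sense(): the state, without advancing time (a new reading comes with each control period).
- capture(name): name is "side" or "top" or "wrist"; returns the picture (420x560x3 uint8, blue, green, red); there is no depth.
- camera_model(name): a dict with "mtx" (3x3 intrinsics, pixels), "xyz" and "orientation" of the camera in the world; the wrist camera has in their place "tool_from_camera" (4x4, takes a point from camera to tool coordinates, whose origin is the TCP and whose axes are the flange's). Camera axes: x right, y up, looking along -z (the intrinsics and any distortion apply to the point x, -y, -z); pixel columns grow to the right and rows downward; lengths in m; the calibration is good to about 2 mm. A picture is of the moment at which its call begins: read the wrist's pose just before it. camera_model takes no time and is no camera call.
- finish_job(): hands the job in, once; it reports no verdict.
The state is a dict: "time_s": time; "joints": joint angles; "joint_velocities": joint speeds; "effort": joint torques, N m; "tcp_pos": TCP position; "ee_rot": TCP orientation; "wrist_force": force on the tool from outside, world axes, zero at the start; "moment": the same for the moment, N m; "gripper_width": opening from 0.0 (shut) to 1.0 (fully open).
Only numpy, scipy, OpenCV 4.12 (cv2) and the standard library are available. Lean on these libraries where they do the work, as an engineer would, in place of code of your own. Each camera call takes 0.05 s, during which the arm holds its last target. There are 200 camera calls.

## Working session

There is one attempt and no reset: what is moved stays moved. The work goes in short steps, Python scripts to look and compute and a shell command to move; the robot and the scene stay as the last step left them, time stands still between calls to the robot, and variables do not carry over. Pictures are saved under pics/ and viewed, about 8 in all and at most 12, crops included, and the job is handed in when it is done.

```bash
mkdir -p pics; python3 - <<'E'
from station import *
import cv2,numpy as np
s=sense();print(s['time_s'],s['tcp_pos'],s['ee_rot'],s['wrist_force'],s['gripper_width'])
for n in("top","side"):
    i=capture(n);cv2.imwrite(f"pics/{n}0.png",i);m=camera_model(n);print(n,m)
print(camera_model("wrist"))
E
```

```text
0.0 [0.22978754 0.58072626 0.29114404] [[ 9.29787017e-01 -3.68097255e-01 -7.17253884e-04]
 [-3.68097936e-01 -9.29784607e-01 -2.11990331e-03]
 [ 1.13438970e-04  2.23507825e-03 -9.99997496e-01]] [ 0.122086   -0.07968852 -0.16361149] 0.9983120248219928
top {'mtx': array([[534.78193103,   0.        , 278.84300174],
       [  0.        , 534.78193103, 208.99776191],
       [  0.        ,   0.        ,   1.        ]]), 'xyz': array([0.31581839, 0.06438605, 1.2641084 ]), 'orientation': array([[-0.02463384,  0.99028738, -0.13683597],
       [-0.99951731, -0.0269894 , -0.01538565],
       [-0.01892934,  0.13639091,  0.99047423]])}
side {'mtx': array([[436.37335593,   0.        , 273.9434215 ],
       [  0.        , 436.37335593, 203.33747315],
       [  0.        ,   0.        ,   1.        ]]), 'xyz': array([0.32845743, 0.62285839, 0.67273036]), 'orientation': array([[-0.97355299,  0.15871011, -0.16433407],
       [-0.22803537, -0.71896237,  0.65657671],
       [-0.01394465,  0.6766862 ,  0.73613948]])}
{'mtx': array([[312.026316  ,   0.        , 278.3798179 ],
       [  0.        , 312.026316  , 216.96759159],
       [  0.        ,   0.        ,   1.        ]]), 'tool_from_camera': array([[-8.29988421e-05,  9.52602103e-01,  3.04219045e-01,
         8.52999299e-02],
       [ 9.99999992e-01,  4.91643494e-05,  1.18877432e-04,
        -9.99462322e-05],
       [ 9.82861603e-05,  3.04219052e-01, -9.52602099e-01,
        -9.08924455e-02],
       [ 0.00000000e+00,  0.00000000e+00,  0.00000000e+00,
         1.00000000e+00]])}
```

View pics/top0.png

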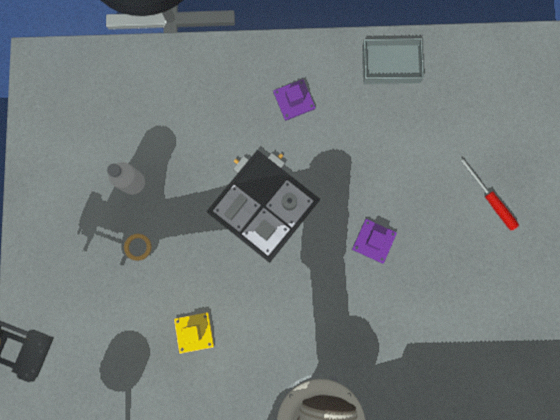

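View pics/side0.png

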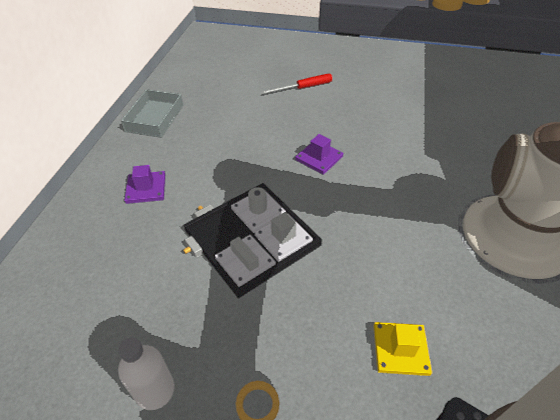

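Top view: tray centre is near (264,205). Its empty corner is at the top (264,175), with connectors at (238,160) and (279,156). Inside the tray are the round can (290,201), the oblong block (236,207) and the steel square block (267,231). The purple blocks (295,95) and (377,238) and the yellow one (194,332) are look-alikes, so not meant. I'll check the choice in an enlarged crop.

```bash
python3 - <<'E'
import cv2
i=cv2.imread("pics/top0.png")[140:270,195:330]
cv2.imwrite("pics/crop0.png",cv2.resize(i,None,fx=4.5,fy=4.5,interpolation=cv2.INTER_CUBIC))
E
```

```text
(no output)
```

View pics/crop0.png

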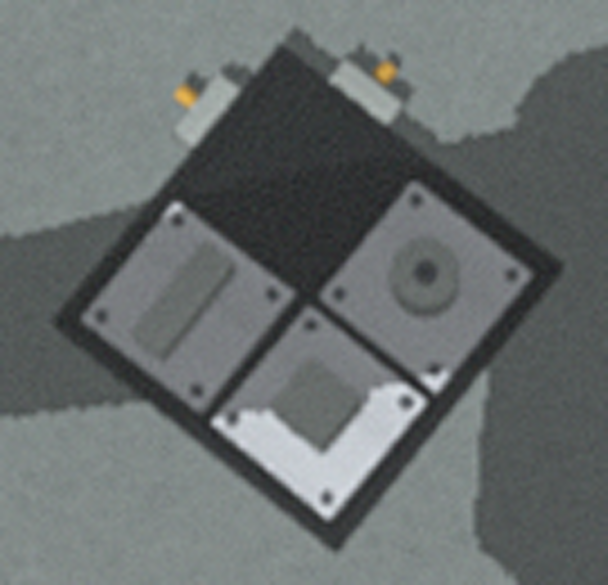

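Crop: rim corners are at top (293,32), left (58,320), bottom (338,548) and right (562,265). The can's cap is at (425,272), the square block's top at about (320,400), and the oblong block at (185,300). All three carriers are grey metal, so the choice is confirmed.

```bash
cat > h.py <<'E'
import numpy as np,cv2
from station import *
def ray(m,u,v,z,p=None,R=None):
    p=m['xyz'] if p is None else p; R=m['orientation'] if R is None else R
    q=np.linalg.solve(m['mtx'],[u,v,1]); d=R@[q[0],-q[1],-1]
    return p+d*(z-p[2])/d[2]
E
python3 - <<'E'
from h import *
m=camera_model("top")
W=lambda c,z:ray(m,195+(c[0]+.5)/4.5-.5,140+(c[1]+.5)/4.5-.5,z)[:2]
C=np.array([W(c,.02) for c in[(293,32),(58,320),(338,548),(562,265)]])
print("corners",C, "sides",[np.linalg.norm(C[k]-C[k-1]) for k in range(4)])
c=C.mean(0)
# corners: top(+,+), going CCW seen from above: left, bottom, right -> (-,+),(-,-),(+,-)
L=np.array([(96,96),(-96,96),(-96,-96),(96,-96)])/1e3
a=np.arctan2(*(np.sum(L[:,0]*(C-c)[:,1]-L[:,1]*(C-c)[:,0]),np.sum(L*(C-c))))
print("centre",c,"yaw",np.degrees(a), "resid",C-c-L@np.array([[np.cos(a),np.sin(a)],[-np.sin(a),np.cos(a)]]))
R=np.array([[np.cos(a),-np.sin(a)],[np.sin(a),np.cos(a)]])
def T(n,p):print(n,p,"tray mm",(R.T@(p-c)*1e3).round(1))
T("cap",W((425,272),.065))
for n,ss in dict(round=[(415,201),(338,294),(512,274),(434,371)],sq=[(311,325),(232,418),(406,402),(326,497)],obl=[(177,220),(101,316),(273,295),(196,391)]).items():T(n,np.mean([W(s,.021) for s in ss],0))
E
```

```text
corners [[ 0.63905437  0.12567694]
 [ 0.48817414  0.25170186]
 [ 0.36570647  0.10787241]
 [ 0.51000203 -0.01249739]] sides [np.float64(0.18906785336596776), np.float64(0.19658871406190928), np.float64(0.1889053735188459), np.float64(0.18790980692257953)]
centre [0.50073425 0.11818845] yaw -40.78331179828311 resid [[ 0.00292312 -0.0024941 ]
 [-0.00257753 -0.0018836 ]
 [ 0.00036922 -0.00033346]
 [-0.00071481  0.00471116]]
cap [0.50131425 0.05934838] tray mm [ 38.9 -44.2]
round [0.50137018 0.05949303] tray mm [ 38.8 -44. ]
sq [0.43707108 0.11625441] tray mm [-46.9 -43. ]
obl [0.49396058 0.18408057] tray mm [-48.2  45.5]
```

Corner residuals are under 5 mm, the tray sides measure about 190 mm, and each carrier lies within 5 mm of its place, so this fits. I'll go above the can with the jaws along tray y and take a wrist check.

```bash
python3 -m inch '[{"hand":0,"slide":[13.5,-26,0],"yaw":-0.335},{"hand":0,"slide":[27.1,-52.1,-6],"yaw":-0.335},{"hand":0,"slide":[27.1,-52.1,-6],"yaw":-0.335},{"hand":0,"slide":[27.1,-52.1,-6],"yaw":-0.335},{"hand":0,"slide":[27.1,-52.1,-6],"yaw":-0.335},{"hand":0,"slide":[27.1,-52.1,-6],"yaw":-0.335},{"hand":0,"slide":[27.1,-52.1,-6],"yaw":-0.335},{"hand":0,"slide":[27.1,-52.1,-6],"yaw":-0.335},{"hand":0,"slide":[27.1,-52.1,-6],"yaw":-0.335},{"hand":0,"slide":[27.1,-52.1,-6],"yaw":-0.335}]'
python3 -m inch '[{"hand":0,"slide":[0,0,0],"yaw":0},{"hand":0,"slide":[0,0,0],"yaw":0}]'
```

```text
time_s: 1.35
tcp_pos: [0.5013, 0.0574, 0.2314]
ee_rot: [[0.755, -0.656, -0.002], [-0.656, -0.755, -0.001], [-0.001, 0.002, -1.0]]
wrist_force: [0.1, 0.6, 0.3]
gripper_width: 0.998
time_s: 1.6
tcp_pos: [0.5006, 0.0605, 0.2321]
ee_rot: [[0.757, -0.653, -0.0], [-0.653, -0.757, 0.0], [-0.0, 0.0, -1.0]]
wrist_force: [-1.2, 0.7, 0.1]
gripper_width: 1.004
```

```bash
python3 - <<'E'
from h import *
s=sense();i=capture("wrist");m=camera_model("wrist")
T=m['tool_from_camera'];R=np.array(s['ee_rot']);p=np.array(s['tcp_pos'])
Rc=R@T[:3,:3];pc=p+R@T[:3,3]
# mark predicted cap point & tray corners
a=np.radians(-40.8);Rt=np.array([[np.cos(a),-np.sin(a)],[np.sin(a),np.cos(a)]]);c=np.array([.5007,.1182])
def px(P):
    q=Rc.T@(np.array(P)-pc);h=m['mtx']@[q[0],-q[1],-q[2]];return tuple(int(round(t)) for t in h[:2]/h[2])
i=i.copy()
P=[(.5013,.0594,.065)]+[(*(c+Rt@[x,y]),.02) for x in(-.096,.096) for y in(-.096,.096)]
for k in P:print(px(k));cv2.drawMarker(i,px(k),(0,0,255),0,10,1)
cv2.imwrite("pics/w1.png",cv2.resize(i,(784,588),interpolation=cv2.INTER_CUBIC));print(pc,Rc)
E
```

```text
(279, 219)
(325, 319)
(156, 319)
(334, 147)
(132, 147)
[0.56545832 0.0050891  0.32295255] [[-6.53221933e-01  7.21196216e-01  2.30601655e-01]
 [-7.57166492e-01 -6.22151476e-01 -1.99063920e-01]
 [-9.49857186e-05 -3.04636765e-01  9.52468599e-01]]
```

View pics/w1.png

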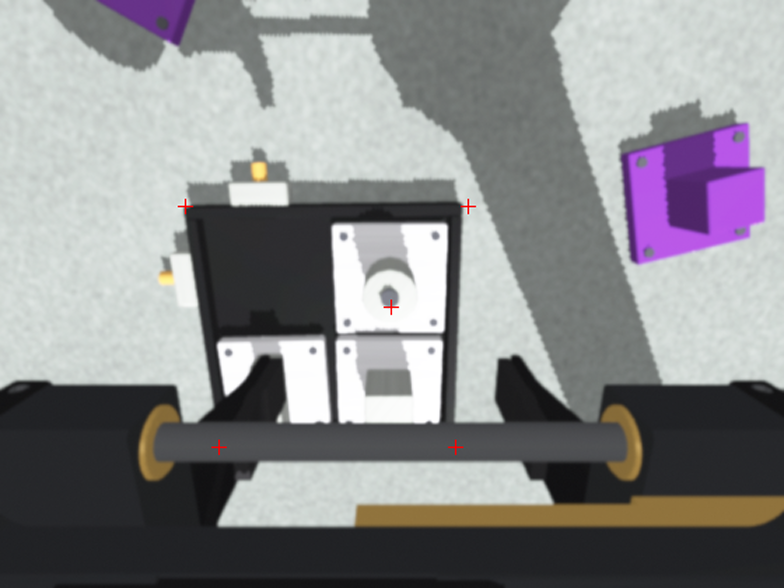

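The wrist view shows the cap at (388,296), against a predicted (391,307). The top rim corners are at (187,204) and (462,206). I'll measure from this picture.

```bash
python3 - <<'E'
from h import *
m=camera_model("wrist");pc=np.array([0.56545832,0.0050891,0.32295255])
Rc=np.array([[-6.53221933e-01,7.21196216e-01,2.30601655e-01],[-7.57166492e-01,-6.22151476e-01,-1.99063920e-01],[-9.49857186e-05,-3.04636765e-01,9.52468599e-01]])
W=lambda c,z:ray(m,c[0]/1.4-.15,c[1]/1.4-.15,z,pc,Rc)[:2]
a=np.radians(-40.8);R=np.array([[np.cos(a),-np.sin(a)],[np.sin(a),np.cos(a)]]);c=np.array([.5007,.1182])
for n,u,z in[("cap",(388,296),.065),("TL",(187,205),.02),("TR",(462,206),.02),("cTL",(202,220),.02),*[("scr",s,.021) for s in[(344,236),(435,236),(347,323),(432,322)]],("sqscr",(347,351),.021),("sqscr",(431,351),.021),("obls",(228,352),.021),("obls",(313,351),.021)]:
    w=W(u,z);print(n,w.round(4),(R.T@(w-c)*1e3).round(1))
E
```

```text
cap [0.5077 0.0565] [ 45.6 -42.1]
TL [0.6355 0.1267] [96.5 94.5]
TR [ 0.513  -0.0143] [ 95.9 -92.2]
cTL [0.6221 0.1265] [86.5 85.6]
scr [0.5505 0.06  ] [ 75.7 -11.5]
scr [0.5094 0.0124] [ 75.7 -74.4]
scr [0.5019 0.1017] [ 11.6 -11.7]
scr [0.4616 0.0539] [ 12.4 -74.2]
sqscr [0.4853 0.1169] [-10.8 -11. ]
sqscr [0.4441 0.0691] [-10.8 -74.2]
obls [0.5432 0.1852] [-11.6  78.5]
obls [0.502  0.1362] [-10.8  14.5]
```

The wrist view puts the can near tray (44.5,−43) and the square near (−42.5,−43), about 4 mm further in x than the top view did; I'll use the nearer view. Next: shift, descend, close.

```bash
python3 -m inch '[{"hand":0,"slide":[0.5,-0.3,-4],"yaw":0},{"hand":0,"slide":[0.5,-0.3,-8],"yaw":0},{"hand":0,"slide":[0.5,-0.3,-10.5],"yaw":0},{"hand":0,"slide":[0.5,-0.3,-12],"yaw":0},{"hand":0,"slide":[0.5,-0.3,-13],"yaw":0},{"hand":0,"slide":[0.5,-0.3,-13],"yaw":0}]'
python3 -m inch '[{"hand":0.4,"slide":[0,0,0],"yaw":0},{"hand":0.5,"slide":[0,0,0],"yaw":0},{"hand":0.6,"slide":[0,0,0],"yaw":0},{"hand":0.7,"slide":[0,0,0],"yaw":0},{"hand":0.8,"slide":[0,0,0],"yaw":0},{"hand":0.8,"slide":[0,0,0],"yaw":0},{"hand":0.8,"slide":[0,0,0],"yaw":0},{"hand":0.8,"slide":[0,0,0],"yaw":0}]'
```

```text
time_s: 2.4
tcp_pos: [0.5059, 0.0575, 0.1022]
ee_rot: [[0.758, -0.653, -0.0], [-0.653, -0.758, -0.0], [-0.0, 0.0, -1.0]]
wrist_force: [-0.2, -0.1, 0.4]
gripper_width: 1.002
time_s: 3.4
tcp_pos: [0.5057, 0.0569, 0.1022]
ee_rot: [[0.757, -0.653, -0.001], [-0.653, -0.757, -0.0], [-0.0, 0.001, -1.0]]
wrist_force: [-0.9, -1.0, 2.2]
gripper_width: 0.406
```

The opening reads 35 mm, so the 36 mm can is held. Slide about 87 mm along tray +y.

```bash
python3 -m inch '[{"hand":0.8,"slide":[0.4,0.45,0],"yaw":0},{"hand":0.8,"slide":[1.1,1.3,0],"yaw":0},{"hand":0.8,"slide":[1.9,2.2,0],"yaw":0},{"hand":0.8,"slide":[2.7,3.1,0],"yaw":0},{"hand":0.8,"slide":[3.5,4.05,0],"yaw":0},{"hand":0.8,"slide":[4.3,5.0,0],"yaw":0},{"hand":0.8,"slide":[5.0,5.8,0],"yaw":0},{"hand":0.8,"slide":[5.5,6.35,0],"yaw":0},{"hand":0.8,"slide":[5.7,6.6,0],"yaw":0},{"hand":0.8,"slide":[5.7,6.6,0],"yaw":0}]'
```

```text
time_s: 4.65
tcp_pos: [0.561, 0.1214, 0.1023]
ee_rot: [[0.757, -0.654, -0.006], [-0.654, -0.757, -0.004], [-0.002, 0.006, -1.0]]
wrist_force: [-5.3, -6.5, 6.9]
gripper_width: 0.407
```

```bash
python3 -m inch '[{"hand":0.4,"slide":[0,0,0],"yaw":0},{"hand":0.2,"slide":[0,0,0],"yaw":0},{"hand":0,"slide":[0,0,0],"yaw":0},{"hand":0,"slide":[0,0,0],"yaw":0},{"hand":0,"slide":[0,0,0],"yaw":0},{"hand":0,"slide":[0,0,3],"yaw":0},{"hand":0,"slide":[0,0,7],"yaw":0},{"hand":0,"slide":[-4,-2,11],"yaw":0},{"hand":0,"slide":[-8,-4,13],"yaw":0},{"hand":0,"slide":[-12,-4,13],"yaw":0}]'
python3 -m inch '[{"hand":0,"slide":[0,0,0],"yaw":0},{"hand":0,"slide":[0,0,0],"yaw":0}]'
python3 - <<'E'
from h import *
s=sense();i=capture("wrist");m=camera_model("wrist")
T=m['tool_from_camera'];R=np.array(s['ee_rot']);p=np.array(s['tcp_pos'])
np.savez("w2.npz",Rc=R@T[:3,:3],pc=p+R@T[:3,3]);print(p)
cv2.imwrite("pics/w2.png",cv2.resize(i,(784,588),interpolation=cv2.INTER_CUBIC))
E
```

```text
time_s: 5.9
tcp_pos: [0.4424, 0.0826, 0.234]
ee_rot: [[0.756, -0.654, 0.004], [-0.654, -0.756, 0.002], [0.002, -0.004, -1.0]]
wrist_force: [0.1, 0.3, -0.3]
gripper_width: 1.003
time_s: 6.15
tcp_pos: [0.4436, 0.0835, 0.2327]
ee_rot: [[0.758, -0.653, 0.002], [-0.653, -0.758, 0.001], [0.001, -0.001, -1.0]]
wrist_force: [-0.1, -0.1, -0.8]
gripper_width: 0.996
[0.44360196 0.08347739 0.23269123]
```

View pics/w2.png

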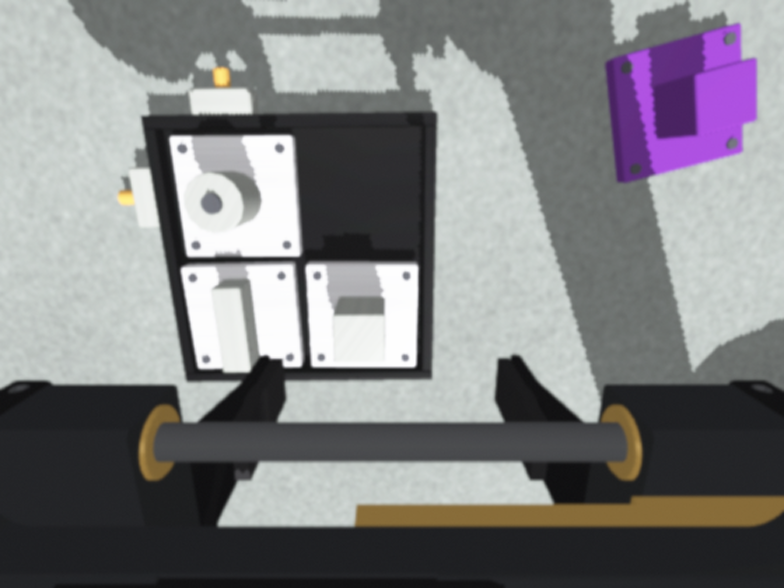

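The wrist view shows the whole tray. The round carrier sits in the former empty corner (screws (182,148), (279,148), (196,245), (287,244)). The square is at (317,275)–(405,357), and the oblong is in place. Tray corners: (143,116), (436,112), (188,381), (433,377).

```bash
cat > meas.py <<'E'
from h import *
def meas(f,corners,objs):
    m=camera_model("wrist");d=np.load(f)
    W=lambda c,z:ray(m,c[0]/1.4-.15,c[1]/1.4-.15,z,d['pc'],d['Rc'])[:2]
    C=np.array([W(c,.02) for c in corners]);L=np.array([(96,96),(96,-96),(-96,96),(-96,-96)])/1e3
    c=C.mean(0);D=C-c;a=np.arctan2((L[:,0]*D[:,1]-L[:,1]*D[:,0]).sum(),(L*D).sum())
    R=np.array([[np.cos(a),-np.sin(a)],[np.sin(a),np.cos(a)]]);print("tray",c.round(4),np.degrees(a),((D@R)*1e3).round(1).tolist())
    for n,(ps,z) in objs.items():
        P=np.array([W(q,z) for q in ps]);w=P.mean(0);v=P[1]-P[0];print(n,w.round(4),(R.T@(w-c)*1e3).round(1),"axis",np.degrees(np.arctan2(v[1],v[0])).round(1))
E
python3 - <<'E'
from meas import *
meas("w2.npz",[(143,116),(436,112),(188,381),(433,377)],dict(round=([(182,148),(279,148),(196,245),(287,244)],.021),cap=([(212,203)]*2,.065),sq=([(317,275),(406,275),(321,357),(404,357)],.021),sqtop=([(335,315),(385,313),(334,362),(384,362)],.062),obl=([(193,277),(281,276),(206,358),(290,357)],.021)))
E
```

```text
tray [0.5019 0.1176] -39.84471399502324 [[94.6, 94.0], [94.0, -94.0], [-94.6, 94.7], [-94.0, -94.7]]
round [0.5603 0.121 ] [42.7 40.1] axis -130.8
cap [0.5599 0.1203] [42.8 39.3] axis 0.0
sq [0.4412 0.1137] [-44.1 -41.8] axis -130.7
sqtop [0.4406 0.113 ] [-44.1 -42.8] axis -128.3
obl [0.4979 0.1807] [-43.5  46. ] axis -130.1
```

All consistent: the round carrier is at (42.7,40.1), the square at (−44,−42), with the oblong unmoved. Turn the jaws to tray x above the square at (0.441,0.1135), then descend.

```bash
python3 -m inch '[{"hand":0,"slide":[-0.25,3,0],"yaw":-0.17},{"hand":0,"slide":[-0.25,3,0],"yaw":-0.34},{"hand":0,"slide":[-0.25,3,0],"yaw":-0.51},{"hand":0,"slide":[-0.25,3,0],"yaw":-0.68},{"hand":0,"slide":[-0.25,3,0],"yaw":-0.85},{"hand":0,"slide":[-0.25,3,0],"yaw":-1.02},{"hand":0,"slide":[-0.25,3,0],"yaw":-1.2},{"hand":0,"slide":[-0.25,3,0],"yaw":-1.38},{"hand":0,"slide":[-0.25,3,0],"yaw":-1.57},{"hand":0,"slide":[-0.25,3,0],"yaw":-1.57}]'
python3 -m inch '[{"hand":0,"slide":[0,0,0],"yaw":0},{"hand":0,"slide":[0,0,0],"yaw":0}]'; python3 -c "
from station import sense;print(sense()['joints'])"
```

```text
time_s: 7.45
tcp_pos: [0.4413, 0.1134, 0.2318]
ee_rot: [[-0.651, -0.759, -0.001], [-0.759, 0.651, -0.001], [0.001, 0.0, -1.0]]
wrist_force: [-0.4, 0.4, 0.3]
gripper_width: 1.0
time_s: 7.7
tcp_pos: [0.4407, 0.1132, 0.2321]
ee_rot: [[-0.652, -0.759, -0.0], [-0.759, 0.652, -0.0], [0.0, 0.0, -1.0]]
wrist_force: [0.1, -0.3, -0.6]
gripper_width: 1.0
[ 3.49716321e+01  8.78913763e+00 -2.75615284e+01  1.71024252e-03
 -5.36619059e+01 -7.56333299e+01]
```

```bash
python3 -m inch '[{"hand":0,"slide":[0,0,-4],"yaw":0},{"hand":0,"slide":[0,0,-8],"yaw":0},{"hand":0,"slide":[0,0,-10.5],"yaw":0},{"hand":0,"slide":[0,0,-12],"yaw":0},{"hand":0,"slide":[0,0,-13],"yaw":0},{"hand":0,"slide":[0,0,-13],"yaw":0}]'
python3 -m inch '[{"hand":0.4,"slide":[0,0,0],"yaw":0},{"hand":0.5,"slide":[0,0,0],"yaw":0},{"hand":0.6,"slide":[0,0,0],"yaw":0},{"hand":0.7,"slide":[0,0,0],"yaw":0},{"hand":0.8,"slide":[0,0,0],"yaw":0},{"hand":0.8,"slide":[0,0,0],"yaw":0},{"hand":0.8,"slide":[0,0,0],"yaw":0},{"hand":0.8,"slide":[0,0,0],"yaw":0}]'
```

```text
time_s: 8.45
tcp_pos: [0.4404, 0.1131, 0.1019]
ee_rot: [[-0.652, -0.758, -0.001], [-0.758, 0.652, -0.001], [0.001, 0.0, -1.0]]
wrist_force: [-0.2, -0.5, -0.7]
gripper_width: 0.996
time_s: 9.45
tcp_pos: [0.4401, 0.1132, 0.1023]
ee_rot: [[-0.653, -0.758, -0.001], [-0.758, 0.653, 0.0], [0.0, 0.0, -1.0]]
wrist_force: [-3.3, 2.3, 3.1]
gripper_width: 0.39
```

The block is held (34 mm). The round carrier sits a bit low in y, so I'll shift the square about 2.5 mm toward −y early in the slide.

```bash
python3 -m inch '[{"hand":0.8,"slide":[-0.1,-0.4,0],"yaw":0},{"hand":0.8,"slide":[0.7,-1.1,0],"yaw":0},{"hand":0.8,"slide":[1.7,-1.8,0],"yaw":0},{"hand":0.8,"slide":[2.7,-2.65,0],"yaw":0},{"hand":0.8,"slide":[3.7,-3.5,0],"yaw":0},{"hand":0.8,"slide":[4.7,-4.4,0],"yaw":0},{"hand":0.8,"slide":[5.6,-5.15,0],"yaw":0},{"hand":0.8,"slide":[6.2,-5.7,0],"yaw":0},{"hand":0.8,"slide":[6.5,-5.95,0],"yaw":0},{"hand":0.8,"slide":[6.5,-5.95,0],"yaw":0}]'
```

```text
time_s: 10.7
tcp_pos: [0.5054, 0.0532, 0.1023]
ee_rot: [[-0.653, -0.757, -0.001], [-0.757, 0.653, -0.0], [0.001, 0.0, -1.0]]
wrist_force: [-1.7, 1.1, 2.9]
gripper_width: 0.389
```

Now release, rise, and pull back for a check.

```bash
python3 -m inch '[{"hand":0.4,"slide":[0,0,0],"yaw":0},{"hand":0.2,"slide":[0,0,0],"yaw":0},{"hand":0,"slide":[0,0,0],"yaw":0},{"hand":0,"slide":[0,0,0],"yaw":0},{"hand":0,"slide":[0,0,0],"yaw":0},{"hand":0,"slide":[0,0,3],"yaw":0},{"hand":0,"slide":[0,0,7],"yaw":0},{"hand":0,"slide":[0,0,11],"yaw":0},{"hand":0,"slide":[3,3,14],"yaw":0},{"hand":0,"slide":[7,6,16],"yaw":0}]'
python3 -m inch '[{"hand":0,"slide":[5,7,4],"yaw":0},{"hand":0,"slide":[5,7,4],"yaw":0},{"hand":0,"slide":[5,7,4],"yaw":0},{"hand":0,"slide":[5,7,4],"yaw":0}]'
python3 - <<'E'
from h import *
s=sense();i=capture("wrist");m=camera_model("wrist")
T=m['tool_from_camera'];R=np.array(s['ee_rot']);p=np.array(s['tcp_pos'])
np.savez("w3.npz",Rc=R@T[:3,:3],pc=p+R@T[:3,3]);print(p)
cv2.imwrite("pics/w3.png",cv2.resize(i,(784,588),interpolation=cv2.INTER_CUBIC))
E
```

```text
time_s: 11.95
tcp_pos: [0.576, 0.1142, 0.2649]
ee_rot: [[-0.653, -0.758, 0.003], [-0.758, 0.653, 0.001], [-0.003, -0.001, -1.0]]
wrist_force: [0.6, 0.0, -0.1]
gripper_width: 1.002
time_s: 12.45
tcp_pos: [0.6247, 0.1832, 0.3013]
ee_rot: [[-0.653, -0.758, -0.002], [-0.758, 0.653, -0.001], [0.002, 0.001, -1.0]]
wrist_force: [0.7, -1.1, -0.4]
gripper_width: 0.999
[0.62473671 0.18323878 0.30134783]
```

View pics/w3.png

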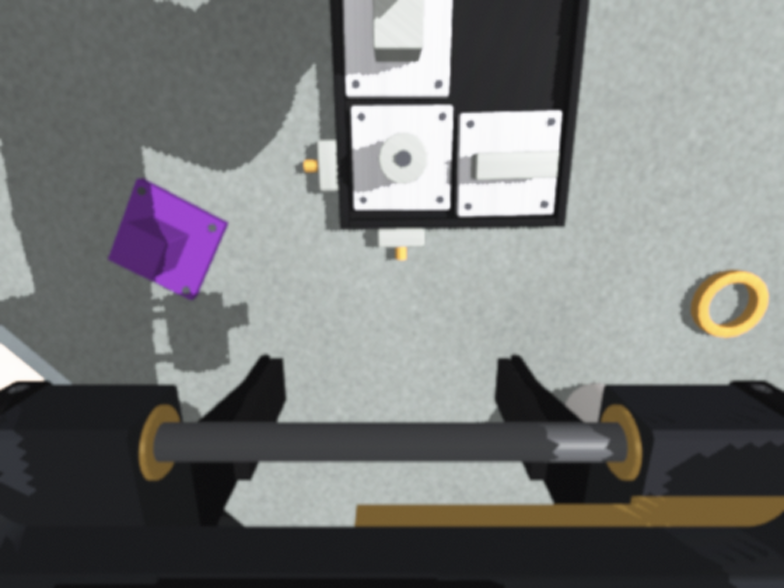

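The wrist view shows the round carrier (screws (361,117)–(440,200)), the oblong ((470,124)–(547,204)) and the square's near screws (355,85), (438,84). I'll compute these and look at the top view.

```bash
python3 - <<'E'
from h import *
m=camera_model("wrist");d=np.load("w3.npz")
W=lambda c,z:ray(m,c[0]/1.4-.15,c[1]/1.4-.15,z,d['pc'],d['Rc'])[:2]
a=np.radians(-40.4);R=np.array([[np.cos(a),-np.sin(a)],[np.sin(a),np.cos(a)]]);c=np.array([.5015,.1179])
for n,ps,z in[("++",[(341,228)],.02),("-+",[(564,225)],.02),("round",[(361,117),(442,117),(363,201),(440,200)],.021),("obl",[(470,124),(551,122),(467,206),(547,204)],.021),("sq near screws",[(355,85),(438,84)],.021)]:
    print(n,(R.T@(np.mean([W(p,z) for p in ps],0)-c)*1e3).round(1))
i=capture("top")[140:270,195:330];cv2.imwrite("pics/crop3.png",cv2.resize(i,None,fx=4.5,fy=4.5,interpolation=cv2.INTER_CUBIC))
E
```

```text
++ [93.6 96.6]
-+ [-95.1  95.3]
round [42.5 42.1]
obl [-44.4  46.7]
sq near screws [ 46.4 -13. ]
```

View pics/crop3.png

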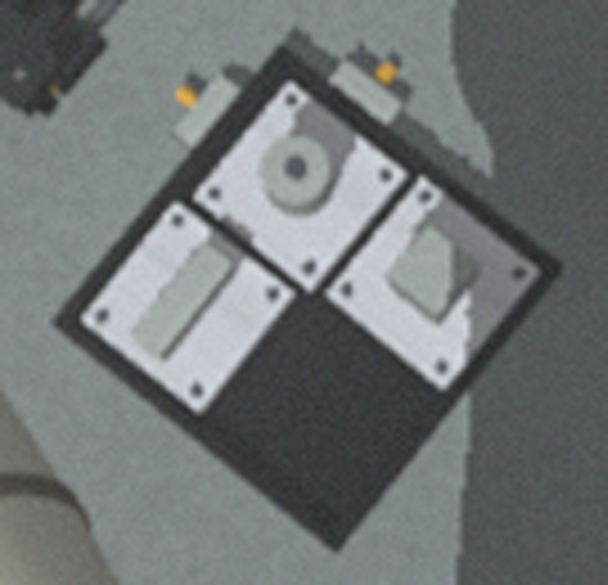

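The top view shows the round carrier in the old empty corner, the square in the round's former place, the oblong unmoved (screws at the same pixels as before), and the arm clear. Handing in.

```bash
python3 -c "
from station import *
print(finish_job(),sense()['time_s'])"
```

```text
the job is handed in; nothing more can be done
the job is handed in; nothing more can be done
```

The job is handed in, and by my last measurements all three carriers lie inside the limits. I gripped the round can and slid its carrier along tray +y into the empty corner. Then I turned the jaws 90° and slid the square carrier along +x into the place the round one left. The tool stayed at a constant height during both slides. The work took about 12.5 s on the robot's clock, and the highest force reported at the end of a move was about 11 N.

| Carrier | Measured in tray frame (mm) | Target (mm) |
|---|---|---|
| Round | (42.5, 42.1) | (44, 44) |
| Square | about (46, −45) | (44, −44) |
| Oblong | (−44.4, 46.7) | (−44, 44) |

- **Square's y:** only two of the square's screws were in the last wrist view, so its y rests on the assumed screw spacing. The top picture agrees that it is in place.
- **Camera disagreement:** the two cameras differed by about 4–5 mm in tray x at the start. I used the closer wrist view, and the grips on the can and the block matched their sizes.
- **Not measured:** I did not measure the carriers' heights; they looked flat in the pictures. The job gave no verdict when handed in.

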